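Put the trimmed cup away in the damp box

ROBOT

A 6-joint arm with a two-finger parallel gripper is mounted at the origin on the work surface. World frame = base frame: x ahead of the robot, y to its left, z up, the work surface at z = 0. Lengths are in m, angles in rad, forces in N, time in s.
With the tool pointing down it reaches from about 0.375 to 0.925 m from the base axis. Payload 5.7 kg.
Tool frame: the origin (TCP) lies midway between the tips of the shut fingers; the grasp point (between the pads) lies tcp_to_grasp behind it (tcp_to_grasp is the distance from the TCP to the grasp point, in m); y points along the fingers, z is the direction in which the jaws open and shut, and the axes are right-handed (so a half turn about y gives the same grasp; the last joint's range is limited). The gripper opens to 88 mm and grips with 3 to 60 N. Pads are 20 mm wide; open, the fingers measure 115 mm over their backs; the gripper's body (75 mm by 178 mm) begins 61 mm behind the grasp point.
Start: joints at [-1.359, 0.359, 1.51, -0, 1.272, -0.115], TCP at [0.193, -0.568, 0.223] pointing down, gripper open.
Joint ranges: [-2.97, 2.97], [-1.01, 2.36], [0.21, 2.38], [-0.96, 4.11], [0.2, 2.71], [-2.98, 2.98]. Speed limits (rad/s): [2.39, 2.39, 3.14, 3.14, 3.14, 3.14].

INTERFACE

Orientations are given as a rotation vector (axis times angle).
In Python, from bench import get_state, camera, camera_model, finish_job, spot_in, tcp_to_grasp gives the robot as it stands. The module is installed in compiled form; this text tells all that it offers.
- The arm moves only by the tool step_arm, never from a script. Its argument "motion" is a list that holds one entry, the list of rows, each a list of 5 numbers: the shift along the tool's x, y, z as a fraction of full scale, then the turn about the tool's y as a fraction of full scale, then the opening, from 0 (shut) to 1 (fully open). In form: [[[tx, ty, tz, twist, claw], ...]]. A call has 1 to 8 rows; each row is the pose to reach, as a shift and turn from the pose commanded when the call began, along the tool's axes at that moment, turning the shorter way round; what a row does not reach only later rows make up. Full scale, the value 1, is 100 mm for a shift and pi rad for a turn. A row lasts 1/8 s, in which the tool goes at most 62.5 mm and 10.7 degrees, less where a joint would pass 70% of its speed; a pose out of reach is approached as far as the arm can. A call with a number of a shift or a turn outside -1 to 1 is refused whole. A call with a gripper value outside its range is refused whole. The fingers move at their own pace and stop on an object; "force" is the grip in N (left out, the last holds). Time passes only in rows, so rows that repeat a pose let the fingers close. It gives the time, the measured TCP pose, the force and the opening at its end, in the units of the state.
- get_state(): the state, without advancing time (a new reading comes with each control period).
- camera(name): name is "scene" or "top" or "wrist"; returns the picture (400x640x3 uint8, red, green, blue); there is no depth.
- camera_model(name): a dict with "fov_y" (degrees; the focal length in pixels is half the picture's height over the tangent of half this angle, whatever the lens; pixels are square), "cx", "cy" (the principal point, pixels), "world_from_camera" (4x4, takes a point from camera to world coordinates). Camera axes: x right, y down, z forward; pixel columns grow to the right and rows downward; lengths in m; the calibration is good to about 2 mm. A picture is of the moment at which its call begins: read the wrist's pose just before it. camera_model takes no time and is no camera call; for the wrist camera it gives the pose at the moment of the call.
- finish_job(): hands the job in, once; it reports no verdict.
Trained networks look in the newest picture that a camera, given by its name, has taken for a name from the list of things; names that differ only in an ending like _2 or _b are one class to them, and where a whole thing is asked for, a point or a joint stands for the part that bears it (a point fixed in the world has none). Each returns a list of dicts, best first, with "confidence" (0 to 1); they miss things now and then, are a little off and sometimes report something else, mostly with a low value. They report only what shows in the picture. A call takes as long as a camera call.
- spot_in(label, camera): "extent" ([left, top, right, bottom] in pixels, round what is visible of it).
The state is a dict: "time_s": time; "joint_positions": joint angles; "joint_velocities": joint speeds; "effort": joint torques, N m; "tool_pos": TCP position; "ee_rot": TCP orientation; "force": force on the tool from outside, world axes, zero at the start; "torque": the same for the moment, N m; "gripper_width": opening from 0.0 (shut) to 1.0 (fully open).
Only numpy, scipy, OpenCV 4.12 (cv2) and the standard library are available. Lean on these libraries where they do the work, as an engineer would, in place of code of your own. Each camera call takes 0.05 s, during which the arm holds its last target.

TASK

Gently stand the raw clay cup upright on the round plaster bat of the pulled-out tray, then slide the tray all the way into the damp box by its handle. Then swing the door shut and push it, without slamming or forcing it, until its sprung latch has snapped in behind the strike and holds the door by itself. Leave the other things on the table where they are.

Things in the scene. Friction and masses are not known exactly. Their poses are not given: they have to be found in the camera images.
- damp_box: Low wooden damp box fixed to the table, 250 deep (its x), 260 wide (y), 142 high; the clear roof begins 35 behind the front. Origin on the table, middle of its open front plane; x points from the front into the box, y to its left (hinge side), z up. Turned by up to 0.15 rad. Side walls 20 thick. Door and tray count as part of it. Pushing the nearly shut door with more than 22 N is forcing it.
- tray (a joint): How far the plywood tray is pulled out, m: 0 fully in, against a hard stop; 0.145 to 0.17 at the start. It slides along the box's x axis (in is +x) with about 2 N of friction plus 6 N per m/s, and stays where it is left. 180 wide; its floor top lies 30 above the table. It must be fully in before the door is closed.
- tray_handle (a point): Middle of the robot-side face of the tray's handle, a dark wooden bar 84 wide (box y), 20 high, 10 thick (box x), 102 to 122 above the table, on two rods at the tray's front. The point is 112 above the table and ends 12 mm inside the box's front plane when the tray is in. Axes as the box's. Push with the finger ends near the bar's height (or tilted), so the hand clears the 142 high roof.
- bat (a point): Centre of the top face of the round off-white plaster bat on the tray, 90 in diameter, flat, without rim, 38 above the table. Its centre lies 58 mm behind the handle's front face. Axes as the box's.
- door (a joint): Door angle, rad: about 0 shut, growing as it opens towards the robot; 1.6 to 2.0 at the start; stays where left until nearly shut. Near 0.14 it meets a springy seal, then the latch rides on the strike (7 to 13 N at the plate), eases as it snaps in, and 2 mm on meets a stop. Strike, seal and stop are set by hand up to 13 mm (0.052 rad) off, to be felt. Unlatched it springs back beyond 0.07.
- door_hinge (a point): Point on the door's upright hinge axis 10 mm before the box's front left (+y) corner, 71 above the table. Its axes turn with the door and match the box's when shut: -y runs along the door to its free edge, 250 mm away; -x is out of the outer face, which lies 24 mm from the axis. The wooden panel is 14 thick and stands 4 to 138 above the table.
- door_push (a point): Centre of the flat, slippery polished brass push plate, 60 wide, 54 high, 3 thick, on the door's outer face near its free edge: 195 mm along -y from the hinge axis and 27 mm out in -x, 108 above the table. Axes as door_hinge's (-x points out of the face). Push here, finger ends at about this height, so that the hand stays above the roof; nearer the hinge it takes more force.
- bolt (a joint): How far the brass latch bolt in the door's free edge is pressed back, m: 0 fully out. Its bevelled nose stands 11 mm out of the edge, 56 above the table, and goes back about 8 mm as it rides over the strike roller on the box's right side; takes 3 to 5.5 N and springs out by itself.
- cup: The raw, unglazed brown clay cup: 60 high, rim diameter 56, a little narrower at the foot, wall 4, about 0.14 kg, empty. Origin at the centre of its underside, z up. It changes places with the two fired cups.
- cup_white: A glazed white cup of the same shape; leave it alone. Origin at the centre of its underside.
- cup_blue: A glazed blue cup of the same shape; leave it alone. Origin at the centre of its underside.
- mallet: Wooden mallet lying flat, 270 long, head 52 thick; leave it alone. Origin under the middle of its head.
- brush: Brush lying on the table at the left; leave it alone. Origin under its middle.

How it is judged:
On the way, in this order (a step that is already met when the one before it is completed fails the run):
1. the raw cup stands on the bat, let go, with the tray still out (horizontal distance between cup and bat below 0.025 m and angle between cup's own z axis and vertical below 0.12 rad and z of cup in the frame of bat between -0.006 and 0.006 m and contact force between the fingers and cup below 0.1 N and linear speed of cup below 0.03 m/s and value of joint tray above 0.08 m), for 0.2 s.
2. the tray with the cup is fully in while the door is still open (horizontal distance between cup and bat below 0.025 m and angle between cup's own z axis and vertical below 0.12 rad and z of cup in the frame of bat between -0.006 and 0.006 m and value of joint tray below 0.004 m and value of joint door above 0.3 rad), for 0.2 s.
At the end, for the whole second after the job is handed in: The raw cup stands upright (within 7 degrees) on the bat, its centre within 25 mm of the bat's; the tray is in to within 6 mm; the door is shut (angle below 0.065 rad) and held by its latch, with the bolt sprung out to within 3 mm, at rest (horizontal distance between cup and bat below 0.025 m and angle between cup's own z axis and vertical below 0.12 rad and z of cup in the frame of bat between -0.006 and 0.006 m and value of joint tray below 0.006 m and value of joint door below 0.065 rad and value of joint bolt below 0.003 m and velocity of joint door between -0.05 and 0.05 rad/s and linear speed of cup below 0.02 m/s); the robot touches nothing.
It fails at once if the nearly shut door is forced (pushed with more than 22 N in its last 0.09 rad) (value of joint door below 0.09 rad and contact force between any of the fingers, the arm and damp_box above 22 N).
It fails at once if the door is slammed (moving faster than 1.2 rad/s, some 0.25 m/s at the plate, in its last 0.2 rad) (value of joint door below 0.2 rad and velocity of joint door below -1.2 rad/s).
It fails at once if the raw cup is dropped (falls free of the fingers from more than about 20 mm) (contact force between the fingers and cup below 0.05 N and linear speed of cup above 0.65 m/s).
It fails at once if another thing on the table is moved by more than 30 mm (distance of any of cup_white, cup_blue, mallet, brush from where it was at the start of the episode above 0.03 m).
It also fails if it takes over 72 s, if anything falls off the work surface, if the arm or the gripper's body presses on something with over 40 N, if the wrist force passes 120 N, or if a joint passes its speed limit or range.

## Working session

There is one attempt and no reset: what is moved stays moved. The work goes in short steps, Python scripts to look and compute and a tool call to move; the robot and the scene stay as the last step left them, time stands still between calls to the robot, and variables do not carry over. Pictures are saved under pics/ and viewed, and the job is handed in when it is done.

Besides the shell and the picture viewer there is one more tool, called after "Emit:" by a JSON object that holds its "op" and its "data". step_arm: Moves the arm, as the interface text tells. Its arguments: {"type":"object","properties":{"motion":{"type":"array","items":{"type":"array","items":{"type":"array","items":{"type":"number"}}}},"force":{"type":"number"}},"required":["motion"]}

```bash
mkdir -p pics; cat > h.py <<'E'
import numpy as np, cv2
from scipy.spatial.transform import Rotation as R
from bench import *
def snap(n,f):
    im=camera(n); cv2.imwrite('pics/'+f,cv2.cvtColor(im,cv2.COLOR_RGB2BGR)); return im
def fm(m): return 200/np.tan(np.radians(m['fov_y'])/2)
def ray(m,u,v):
    T=np.array(m['world_from_camera']); f=fm(m)
    d=T[:3,:3]@np.array([(u-m['cx'])/f,(v-m['cy'])/f,1]); return T[:3,3],d
def atz(m,u,v,z):
    o,d=ray(m,u,v); return o+d*(z-o[2])/d[2]
def proj(m,p):
    T=np.linalg.inv(np.array(m['world_from_camera'])); q=T[:3,:3]@np.array(p)+T[:3,3]; f=fm(m)
    return np.array([m['cx']+f*q[0]/q[2],m['cy']+f*q[1]/q[2]])
E
python3 - <<'E'
from h import *
np.set_printoptions(precision=4,suppress=True)
s=get_state();print(s);print(tcp_to_grasp, R.from_rotvec(s['ee_rot']).as_matrix())
for n in ['scene','top','wrist']:
    snap(n,n+'0.png'); m=camera_model(n); print(n,m)
    for l in ['cup','cup_white','cup_blue','mallet','brush','bat','tray_handle','door_push','damp_box','door_hinge']:
        r=spot_in(l,n); print(l,[(np.round(x['extent'],1).tolist(),round(x['confidence'],2)) for x in r[:3]])
E
```

```text
{'time_s': 0.0, 'joint_positions': array([-1.3591,  0.3595,  1.5114, -0.    ,  1.2725, -0.1151]), 'joint_velocities': array([ 0.0005, -0.0023,  0.0007, -0.0015, -0.001 , -0.0007]), 'effort': array([ -0.0041, -51.5379, -27.0727,   0.067 ,   0.0351,  -0.0001]), 'tool_pos': array([ 0.1925, -0.5676,  0.2218]), 'ee_rot': array([-0.3372,  2.0464, -2.0427]), 'force': array([-0.5525, -0.2485,  0.0267]), 'torque': array([0.0167, 0.0315, 0.0392]), 'gripper_width': 1.0021806130335034}
0.0187 [[-0.9471 -0.0004  0.321 ]
 [-0.321   0.0018 -0.9471]
 [-0.0002 -1.     -0.0018]]
scene {'fov_y': 45.34767410959993, 'cx': 314.63622926276014, 'cy': 200.28282886428448, 'world_from_camera': array([[-0.3556,  0.799 , -0.485 ,  1.4458],
       [ 0.9345,  0.3117, -0.1718,  0.3794],
       [ 0.0139, -0.5143, -0.8575,  1.6228],
       [ 0.    ,  0.    ,  0.    ,  1.    ]])}
cup [([203.8, 136.7, 213.4, 160.4], 0.51)]
cup_white [([241.3, 145.1, 249.7, 164.2], 0.56)]
cup_blue [([230.1, 170.4, 240.2, 186.6], 0.72)]
mallet [([412.2, 170.9, 444.0, 223.5], 0.62)]
brush [([445.1, 202.8, 471.2, 233.8], 0.54)]
bat [([269.
[... 799 characters left out ...]
7, 321.2], 0.58)]
brush [([146.8, 216.5, 171.6, 278.5], 0.6)]
bat [([324.4, 172.0, 380.0, 229.4], 0.76)]
tray_handle [([323.6, 172.6, 382.5, 231.0], 0.6)]
door_push [([291.4, 182.5, 307.1, 271.9], 0.91)]
damp_box [([295.2, 98.4, 400.3, 267.4], 0.81)]
door_hinge [([290.4, 184.6, 309.6, 270.6], 0.67)]
wrist {'fov_y': 70.08851633520395, 'cx': 321.4359132119523, 'cy': 199.2866708167096, 'world_from_camera': array([[ 0.3212, -0.91  , -0.2623,  0.2644],
       [-0.947 , -0.3088, -0.0883, -0.5445],
       [-0.0006,  0.2768, -0.9609,  0.3842],
       [ 0.    ,  0.    ,  0.    ,  1.    ]])}
cup []
cup_white []
cup_blue []
mallet []
brush []
bat []
tray_handle []
door_push []
damp_box []
door_hinge []
```

```bash
python3 - <<'E'
import cv2
a=cv2.imread('pics/top0.png')[80:340,130:510]; cv2.imwrite('pics/top0c.png',cv2.resize(a,None,fx=2.1,fy=2.1,interpolation=cv2.INTER_CUBIC))
a=cv2.imread('pics/scene0.png')[110:300,180:480]; cv2.imwrite('pics/scene0c.png',cv2.resize(a,None,fx=2.6,fy=2.6,interpolation=cv2.INTER_CUBIC))
E
```

```text
(no output)
```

View pics/top0c.png

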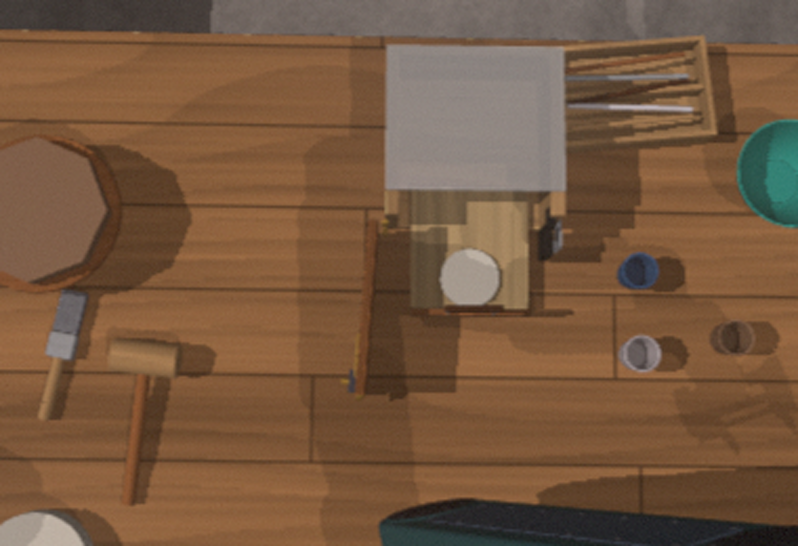

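View pics/scene0c.png

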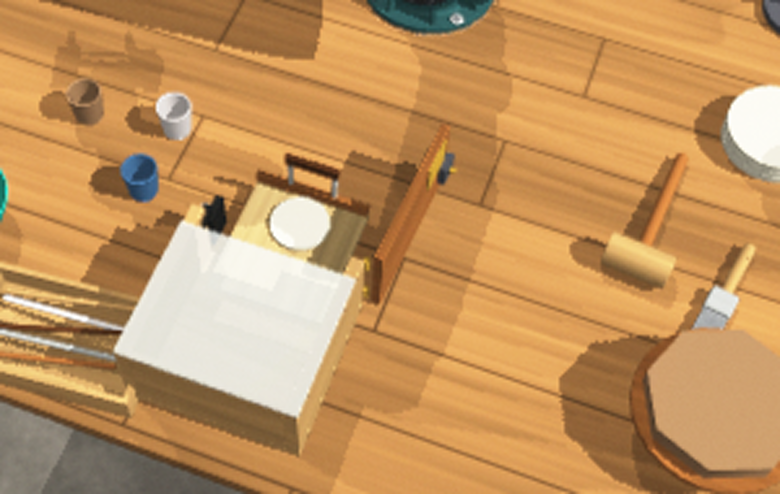

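View pics/wrist0.png

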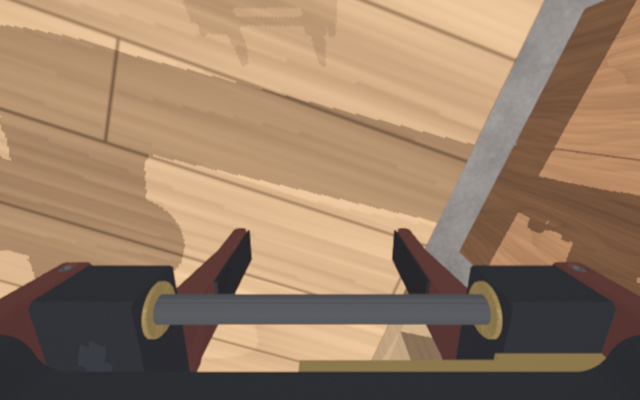

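```bash
python3 - <<'E'
from h import *
np.set_printoptions(precision=4,suppress=True)
m=camera_model('top'); g=camera_model('scene')
c=lambda u,v:(u/2.1+130,v/2.1+80)
d=lambda u,v:(u/2.6+180,v/2.6+110)
for n,p,z in [('BL',(386,45),.142),('BR',(565,45),.142),('FLroof',(386,190),.142),('FRroof',(566,189),.142),('bat',(470,277),.038),('handle L',(446,309),.122),('handle R',(503,309),.122),('hingetop',(374,222),.138),('door free',(361,393),.138),('trayL',(411,307),.03),('wallfrontL',(393,228),.142)]:
    print(n,atz(m,*c(*p),z))
for n,p,z in [('bat',(300,223),.038),('FR',(190,222),.142),('FL',(357,277),.142),('BR',(117,352),.142),('BL',(298,415),.142),('handleL',(340,173),.122),('handleR',(287,156),.122),('doorfree',(447,128),.138),('hinge',(377,265),.138)]:
    print('sc',n,atz(g,*d(*p),z))
for l,e,f in [('cup',[467.3,232.9,487.5,250.9],[203.8,136.7,213.4,160.4]),('white',[424.2,238.3,444.7,253.9],[241.3,145.1,249.7,164.2]),('blue',[426.5,197.2,440.7,218.4],[230.1,170.4,240.2,186.6])]:
    print(l,atz(m,(e[0]+e[2])/2,(e[1]+e[3])/2,.03),atz(g,(f[0]+f[2])/2,(f[1]+f[3])/2,.03))
# crop view of cup rim: top
print('cuprim',atz(m,*c(735,335),.06), 'sc',atz(g,*d(86,91),.06))
print('white rim',atz(m,*c(641,351),.06),'blue',atz(m,*c(638,269),.06),atz(g,*d(174,103),.06))
E
```

```text
BL [0.8843 0.1154 0.142 ]
BR [ 0.8893 -0.1474  0.142 ]
FLroof [0.6685 0.1123 0.142 ]
FRroof [ 0.6741 -0.147   0.142 ]
bat [ 0.5562 -0.0176  0.038 ]
handle L [0.5001 0.0238 0.122 ]
handle R [ 0.5012 -0.0582  0.122 ]
hingetop [0.6224 0.1289 0.138 ]
door free [0.3792 0.1433 0.138 ]
trayL [0.5098 0.0718 0.03  ]
wallfrontL [0.6134 0.1016 0.142 ]
sc bat [ 0.5575 -0.0149  0.038 ]
sc FR [ 0.6699 -0.1323  0.142 ]
sc FL [0.6674 0.1154 0.142 ]
sc BR [ 0.8865 -0.1379  0.142 ]
sc BL [0.883  0.1163 0.142 ]
sc handleL [0.5047 0.0281 0.122 ]
sc handleR [ 0.5051 -0.0547  0.122 ]
sc doorfree [0.3834 0.1496 0.138 ]
sc hinge [0.6378 0.1336 0.138 ]
cup [ 0.4657 -0.4164  0.03  ] [ 0.4712 -0.4367  0.03  ]
white [ 0.4505 -0.2774  0.03  ] [ 0.4439 -0.2818  0.03  ]
blue [ 0.5741 -0.2769  0.03  ] [ 0.5654 -0.2702  0.03  ]
cuprim [ 0.4717 -0.4145  0.06  ] sc [ 0.4668 -0.4127  0.06  ]
white rim [ 0.446  -0.2723  0.06  ] blue [ 0.5694 -0.27    0.06  ] [ 0.4377 -0.2747  0.06  ]
```

```bash
cat >> h.py <<'E'
np.set_printoptions(precision=4,suppress=True)
PSI=0.015
def need(p,psi=PSI):
    s=get_state(); M=R.from_rotvec(s['ee_rot']).as_matrix()
    d=M.T@(np.array(p)-s['tool_pos'])
    t=np.array([np.sin(psi),-np.cos(psi),0]); th=np.arctan2(t@M[:,0],t@M[:,2])
    print('t',s['time_s'],'pos',s['tool_pos'],'frac',np.round(d/.1,3),'twist',round(th/np.pi,4),'F',s['force'],'w',s['gripper_width'])
E
python3 -c "
from h import *
need([0.469,-0.4135,0.2])"
```

```text
t 1.65 pos [ 0.1926 -0.5682  0.2226] frac [-3.115  0.226 -0.578] twist 0.0992 F [-0.1154  0.1511 -0.7016] w 1.001988282368196
```

Emit:
{"op": "step_arm", "data": {"motion": [[[-0.5,0,-0.05,0.05,1],[-1,0,-0.1,0.1,1]]]}}

```text
time_s: 1.9
tool_pos: [0.2847, -0.5265, 0.2226]
ee_rot: [-0.006, 2.218, -2.219]
force: [-0.8, -0.3, -0.2]
gripper_width: 0.998
```

```bash
python3 -c "
from h import *
need([0.469,-0.4135,0.2])"
```

```text
t 1.9 pos [ 0.2847 -0.5265  0.2226] frac [-1.85   0.227 -1.12 ] twist -0.003 F [-0.7848 -0.2913 -0.1689] w 0.9978753805351652
```

Emit:
{"op": "step_arm", "data": {"motion": [[[-0.5,0.05,-0.3,0,1],[-0.95,0.1,-0.6,0,1],[-0.95,0.1,-0.6,0,1]]]}}

```text
time_s: 2.28
tool_pos: [0.3809, -0.4628, 0.2122]
ee_rot: [-0.019, 2.214, -2.211]
force: [-0.5, 0.1, 0.7]
gripper_width: 0.998
```

Emit:
{"op": "step_arm", "data": {"motion": [[[-0.5,0.05,-0.3,0,1],[-0.9,0.1,-0.52,0,1],[-0.9,0.1,-0.52,0,1],[-0.9,0.1,-0.52,0,1]]]}}

```text
time_s: 2.78
tool_pos: [0.4667, -0.4132, 0.2027]
ee_rot: [-0.015, 2.215, -2.216]
force: [-0.4, 0.9, 0.0]
gripper_width: 1.0
```

```bash
python3 -c "
from h import *
need([0.469,-0.4135,0.2])
m=camera_model('wrist');im=snap('wrist','w1.png')
for l in ['cup','cup_white']:
  print(l,spot_in(l,'wrist'))
print(proj(m,[.469,-.4135,.06]),m['world_from_camera'])
"
```

```text
t 2.775 pos [ 0.4667 -0.4132  0.2027] frac [-0.023  0.027  0.003] twist -0.0008 F [-0.4028  0.944   0.0295] w 0.9995458714220108
cup [{'extent': [299.2, 160.2, 350.9, 212.9], 'confidence': 0.77}]
cup_white [{'extent': [168.5, 177.3, 233.6, 230.0], 'confidence': 0.61}]
[321.2888 186.7944] [[ 0.0127 -0.9606 -0.2777  0.5427]
 [-0.9999 -0.0122 -0.0034 -0.4128]
 [-0.0001  0.2778 -0.9607  0.3641]
 [ 0.      0.      0.      1.    ]]
```

View pics/w1.png

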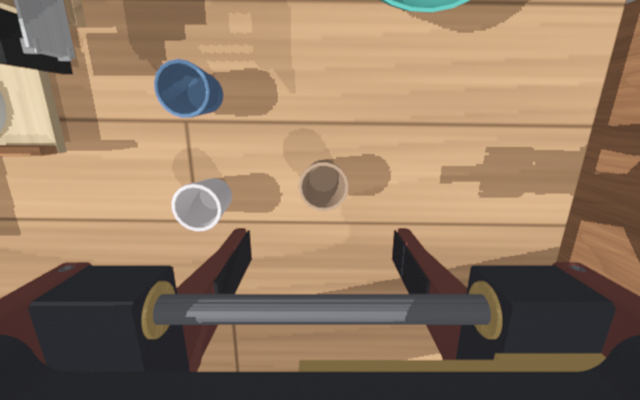

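```bash
python3 -c "
from h import *
m=camera_model('wrist')
p=atz(m,324,186.3,.06);print(p)
need([p[0],p[1],0.0225])"
```

```text
[ 0.4693 -0.4167  0.06  ]
t 2.925 pos [ 0.4664 -0.4134  0.2028] frac [-0.029  1.803  0.032] twist -0.0013 F [-0.1022 -0.0424 -0.6138] w 1.0020012991966045
```

Emit:
{"op": "step_arm", "data": {"motion": [[[-0.03,0.5,0.03,0,1],[-0.03,0.95,0.03,0,1],[-0.03,0.95,0.03,0,1]]]}}

```text
time_s: 3.3
tool_pos: [0.4677, -0.4137, 0.1046]
ee_rot: [-0.018, 2.225, -2.212]
force: [-1.2, 0.4, 0.5]
gripper_width: 1.003
```

Emit:
{"op": "step_arm", "data": {"motion": [[[0,0.4,0,0,1],[0,0.85,0,0,1],[0,0.85,0,0,1],[0,0.85,0,0,1]]]}}

```text
time_s: 3.8
tool_pos: [0.4717, -0.4168, 0.025]
ee_rot: [-0.011, 2.212, -2.217]
force: [0.5, -0.2, 0.3]
gripper_width: 0.998
```

Emit:
{"op": "step_arm", "data": {"motion": [[[0,0,0,0,0.8],[0,0,0,0,0.7],[0,0,0,0,0.55],[0,0,0,0,0.4],[0,0,0,0,0.4],[0,0,0,0,0.4]]], "force": 8}}

```text
time_s: 4.55
tool_pos: [0.4709, -0.4152, 0.0231]
ee_rot: [-0.014, 2.215, -2.215]
force: [-0.4, 1.1, 6.2]
gripper_width: 0.637
```

```bash
python3 -c "
from h import *
need([.469,-.4165,0.1])
snap('wrist','w2.png')"
```

```text
t 4.55 pos [ 0.4709 -0.4152  0.0231] frac [ 0.019 -0.769  0.013] twist -0.0008 F [-0.379   1.1132  6.2098] w 0.6372070497141027
```

View pics/w2.png

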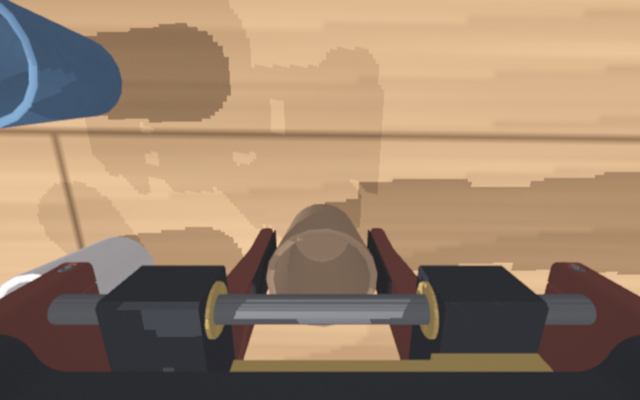

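Emit:
{"op": "step_arm", "data": {"motion": [[[0,-0.2,0,0,0.4],[0,-0.5,0,0,0.4],[0,-0.95,0,0,0.4],[0,-0.95,0,0,0.4]]]}}

```text
time_s: 5.1
tool_pos: [0.4725, -0.4173, 0.1208]
ee_rot: [-0.009, 2.208, -2.218]
force: [-0.2, 0.0, -2.5]
gripper_width: 0.632
```

Emit:
{"op": "step_arm", "data": {"motion": [[[0,-0.3,-0.2,0,0.4],[-0.1,-0.45,-0.5,0,0.4],[-0.2,-0.45,-1,0,0.4],[-0.2,-0.45,-1,0,0.4]]]}}

```text
time_s: 5.6
tool_pos: [0.4884, -0.3109, 0.161]
ee_rot: [-0.021, 2.219, -2.211]
force: [-0.4, -0.2, -1.2]
gripper_width: 0.636
```

```bash
python3 -c "
from h import *
need([.557,-.016,0.165])
snap('wrist','w3.png')"
```

```text
t 5.6 pos [ 0.4884 -0.3109  0.161 ] frac [-0.732 -0.032 -2.938] twist 0.0002 F [-0.3984 -0.1548 -1.1936] w 0.6356005971773682
```

View pics/w3.png

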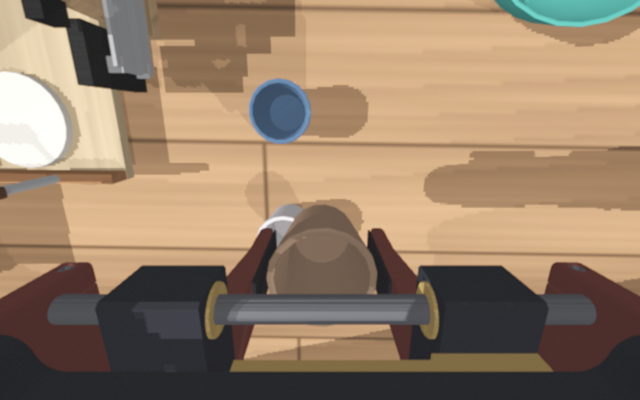

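Emit:
{"op": "step_arm", "data": {"motion": [[[-0.13,-0.03,-0.5,0,0.4],[-0.25,-0.03,-1,0,0.4]]]}}

```text
time_s: 5.9
tool_pos: [0.5132, -0.2152, 0.1647]
ee_rot: [-0.012, 2.216, -2.217]
force: [0.1, 0.4, -1.8]
gripper_width: 0.635
```

Emit:
{"op": "step_arm", "data": {"motion": [[[-0.13,0,-0.5,0,0.4],[-0.25,0,-1,0,0.4]]]}}

```text
time_s: 6.15
tool_pos: [0.5371, -0.1141, 0.1646]
ee_rot: [-0.014, 2.216, -2.216]
force: [1.0, -0.1, -1.6]
gripper_width: 0.632
```

Emit:
{"op": "step_arm", "data": {"motion": [[[-0.1,0,-0.4,0,0.4],[-0.2,0,-0.8,0,0.4],[-0.22,0,-0.92,0,0.4],[-0.22,0,-0.92,0,0.4]]]}}

```text
time_s: 6.65
tool_pos: [0.5576, -0.0226, 0.1649]
ee_rot: [-0.016, 2.215, -2.216]
force: [0.7, -0.6, -1.7]
gripper_width: 0.64
```

```bash
python3 -c "
from h import *
need([.557,-.016,0.064])
m=camera_model('wrist');snap('wrist','w4.png');print(proj(m,[.557,-.016,.038]))
snap('scene','s4.png');im=cv2.imread('pics/s4.png')[110:300,180:400];cv2.imwrite('pics/s4c.png',cv2.resize(im,None,fx=3,fy=3))
"
```

```text
t 6.65 pos [ 0.5576 -0.0226  0.1649] frac [ 0.004  1.009 -0.067] twist -0.0005 F [ 0.6902 -0.5809 -1.6993] w 0.6401580562889987
[314.6312 192.9044]
```

View pics/w4.png

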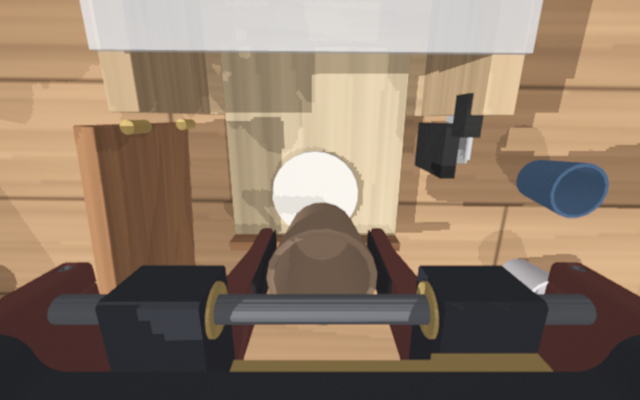

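View pics/s4c.png

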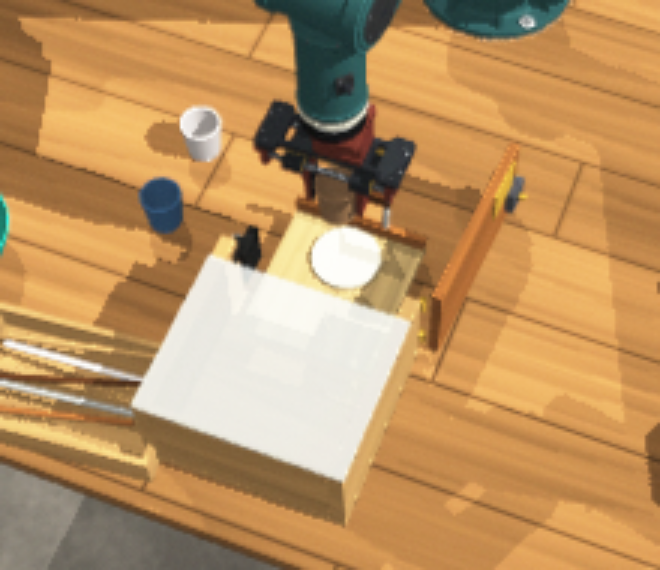

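Emit:
{"op": "step_arm", "data": {"motion": [[[0,0.1,-0.06,0,0.4],[0,0.4,-0.06,0,0.4],[0,0.7,-0.06,0,0.4],[0,0.9,-0.06,0,0.4],[0,0.96,-0.06,0,0.4],[0,0.98,-0.06,0,0.4],[0,0.98,-0.06,0,0.4]]]}}

```text
time_s: 7.62
tool_pos: [0.5582, -0.0164, 0.0683]
ee_rot: [-0.012, 2.215, -2.215]
force: [-0.3, -0.3, -2.4]
gripper_width: 0.636
```

```bash
python3 -c "
from h import *
need([.557,-.016,0.061])
"
```

```text
t 7.625 pos [ 0.5582 -0.0164  0.0683] frac [ 0.012  0.073 -0.004] twist -0.0008 F [-0.255  -0.2556 -2.353 ] w 0.6357774149784251
```

Emit:
{"op": "step_arm", "data": {"motion": [[[0,0.03,0,0,0.4],[0,0.05,0,0,0.4],[0,0.05,0,0,0.4]]]}}

```text
time_s: 8.0
tool_pos: [0.5576, -0.0161, 0.0627]
ee_rot: [-0.014, 2.215, -2.215]
force: [-0.3, 0.3, -2.2]
gripper_width: 0.635
```

Emit:
{"op": "step_arm", "data": {"motion": [[[0,0.01,0,0,0.4],[0,0.02,0,0,0.4],[0,0.02,0,0,0.4]]]}}

```text
time_s: 8.38
tool_pos: [0.5586, -0.0161, 0.0614]
ee_rot: [-0.012, 2.214, -2.214]
force: [1.0, 0.7, 4.8]
gripper_width: 0.635
```

Contact (+4.8 N up). Open gently.

Emit:
{"op": "step_arm", "data": {"motion": [[[0,0,0,0,0.66],[0,0,0,0,0.7],[0,0,0,0,0.8],[0,0,0,0,0.95],[0,0,0,0,1],[0,0,0,0,1]]]}}

```text
time_s: 9.12
tool_pos: [0.5576, -0.0161, 0.0606]
ee_rot: [-0.014, 2.215, -2.215]
force: [1.4, -0.4, 0.3]
gripper_width: 1.0
```

```bash
python3 -c "
from h import *
need([.557,-.016,0.165])
snap('wrist','w5.png')
"
```

```text
t 9.125 pos [ 0.5576 -0.0161  0.0606] frac [ 0.006 -1.044 -0.002] twist -0.0008 F [ 1.3907 -0.3825  0.3047] w 1.000170728362903
```

View pics/w5.png

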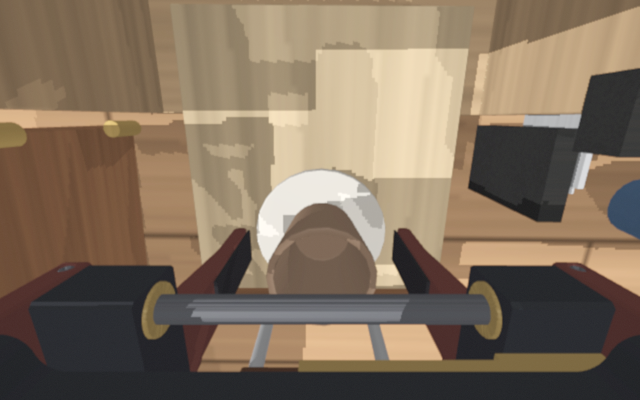

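Emit:
{"op": "step_arm", "data": {"motion": [[[0,-0.2,0,0,1],[0,-0.6,0,0,1],[0,-1,0,0,1],[0,-1,0,0,1]]]}}

```text
time_s: 9.68
tool_pos: [0.5602, -0.0165, 0.1638]
ee_rot: [-0.007, 2.211, -2.213]
force: [0.6, -0.2, 0.5]
gripper_width: 0.998
```

Emit:
{"op": "step_arm", "data": {"motion": [[[0.1,-0.2,0,0,0.3],[0.5,-0.2,0,0,0.3],[0.95,-0.2,0,0,0.3],[0.95,-0.2,0,0,0.3],[0.95,-0.2,0,0,0.3]]]}}

```text
time_s: 10.3
tool_pos: [0.4629, -0.0174, 0.1809]
ee_rot: [-0.013, 2.215, -2.215]
force: [0.4, 0.1, 1.0]
gripper_width: 0.466
```

```bash
python3 -c "
from h import *
need([.465,-.016,0.106])
m=camera_model('wrist');snap('wrist','w6.png');print(proj(m,[.557,-.016,.098]),proj(m,[.499,-.016,.122]), spot_in('cup','wrist'))
"
```

```text
t 10.3 pos [ 0.4629 -0.0174  0.1809] frac [-0.02   0.749 -0.014] twist -0.0008 F [0.3624 0.0844 0.9762] w 0.46620937963094117
[320.5604  93.6451] [319.5836 170.1226] [{'extent': [288.8, 58.1, 356.2, 131.7], 'confidence': 0.64}]
```

View pics/w6.png

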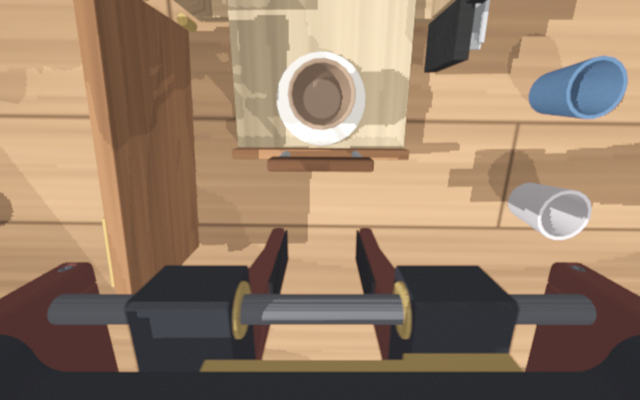

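Emit:
{"op": "step_arm", "data": {"motion": [[[0,0.4,0,0,0.3],[0,0.75,0,0,0.3],[0,0.75,0,0,0.3]]]}}

```text
time_s: 10.78
tool_pos: [0.4615, -0.017, 0.1037]
ee_rot: [-0.02, 2.219, -2.216]
force: [0.5, 0.0, -0.5]
gripper_width: 0.304
```

Emit:
{"op": "step_arm", "data": {"motion": [[[-0.08,0,0,0,0.3],[-0.16,0,0,0,0.3],[-0.22,0,0,0,0.3],[-0.28,0,0,0,0.3],[-0.35,0,0,0,0.3],[-0.43,0,0,0,0.3],[-0.53,0,0,0,0.3],[-0.63,0,0,0,0.3]]]}}

```text
time_s: 11.78
tool_pos: [0.5264, -0.0166, 0.1056]
ee_rot: [-0.014, 2.215, -2.215]
force: [-2.0, -0.2, 1.7]
gripper_width: 0.295
```

```bash
python3 -c "
from h import *
need([.637,-.016,0.106])
m=camera_model('wrist');snap('wrist','w7.png')
"
```

```text
t 11.775 pos [ 0.5264 -0.0166  0.1056] frac [-1.106 -0.004  0.008] twist -0.0008 F [-1.9933 -0.1513  1.7175] w 0.29509061202200876
```

View pics/w7.png

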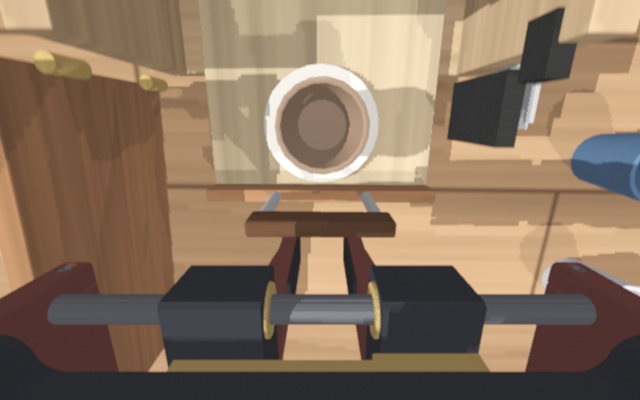

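Emit:
{"op": "step_arm", "data": {"motion": [[[-0.1,0,0,0,0.3],[-0.2,0,0,0,0.3],[-0.3,0,0,0,0.3],[-0.4,0,0,0,0.3],[-0.5,0,0,0,0.3],[-0.6,0,0,0,0.3],[-0.7,0,0,0,0.3],[-0.8,0,0,0,0.3]]]}}

```text
time_s: 12.82
tool_pos: [0.6063, -0.0156, 0.1056]
ee_rot: [-0.014, 2.215, -2.215]
force: [-2.2, -2.2, -0.5]
gripper_width: 0.298
```

Emit:
{"op": "step_arm", "data": {"motion": [[[-0.07,0,0,0,0.3],[-0.13,0,0,0,0.3],[-0.17,0,0,0,0.3],[-0.2,0,0,0,0.3],[-0.22,0,0,0,0.3]]]}}

```text
time_s: 13.45
tool_pos: [0.6277, -0.0152, 0.1057]
ee_rot: [-0.014, 2.215, -2.215]
force: [-2.4, -0.9, 0.6]
gripper_width: 0.299
```

```bash
python3 -c "
from h import *
need([.637,-.016,0.106])
m=camera_model('wrist');snap('wrist','w8.png')
"
```

```text
t 13.45 pos [ 0.6277 -0.0152  0.1057] frac [-0.093 -0.003  0.009] twist -0.0008 F [-2.4453 -0.9427  0.6487] w 0.29905018933744865
```

View pics/w8.png

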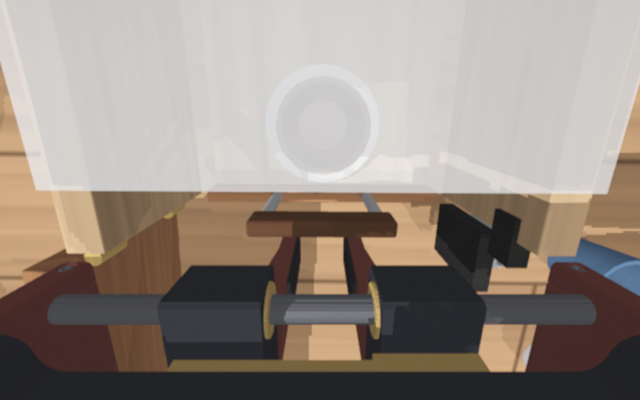

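Cup still centred on the bat (322,125). Creep to the hard stop.

Emit:
{"op": "step_arm", "data": {"motion": [[[-0.02,0,0,0,0.3],[-0.04,0,0,0,0.3],[-0.06,0,0,0,0.3],[-0.06,0,0,0,0.3]]]}}

```text
time_s: 14.0
tool_pos: [0.6342, -0.0151, 0.1058]
ee_rot: [-0.013, 2.215, -2.215]
force: [-0.2, -0.9, 0.3]
gripper_width: 0.299
```

Emit:
{"op": "step_arm", "data": {"motion": [[[-0.02,0,0,0,0.3],[-0.04,0,0,0,0.3],[-0.04,0,0,0,0.3]]]}}

```text
time_s: 14.38
tool_pos: [0.6365, -0.0151, 0.1057]
ee_rot: [-0.017, 2.217, -2.216]
force: [-5.5, -0.8, 3.9]
gripper_width: 0.298
```

Emit:
{"op": "step_arm", "data": {"motion": [[[-0.015,0,0,0,0.3],[-0.03,0,0,0,0.3],[-0.03,0,0,0,0.3]]]}}

```text
time_s: 14.75
tool_pos: [0.6366, -0.0151, 0.1056]
ee_rot: [-0.023, 2.219, -2.219]
force: [-12.5, -1.4, 10.4]
gripper_width: 0.3
```

Emit:
{"op": "step_arm", "data": {"motion": [[[0.1,0,0,0,0.3],[0.3,0,0,0,0.2],[0.6,-0.1,0,0,0.1],[0.9,-0.5,-0.2,0,0],[1,-0.9,-0.5,0,0],[1,-0.9,-0.5,0,0]]]}}

```text
time_s: 15.5
tool_pos: [0.5422, 0.0352, 0.1991]
ee_rot: [-0.007, 2.211, -2.21]
force: [0.4, -0.9, -0.7]
gripper_width: 0.002
```

```bash
python3 -c "
from h import *
need([.43,0.21,0.19])
m=camera_model('wrist');snap('wrist','w9.png')
snap('top','t9.png');im=cv2.imread('pics/t9.png')[80:340,180:480];cv2.imwrite('pics/t9c.png',cv2.resize(im,None,fx=2.2,fy=2.2,interpolation=cv2.INTER_CUBIC))
"
```

```text
t 15.5 pos [0.5422 0.0352 0.1991] frac [ 1.097  0.083 -1.765] twist -0.0001 F [ 0.4135 -0.9486 -0.6619] w 0.0023186807762659647
```

View pics/w9.png

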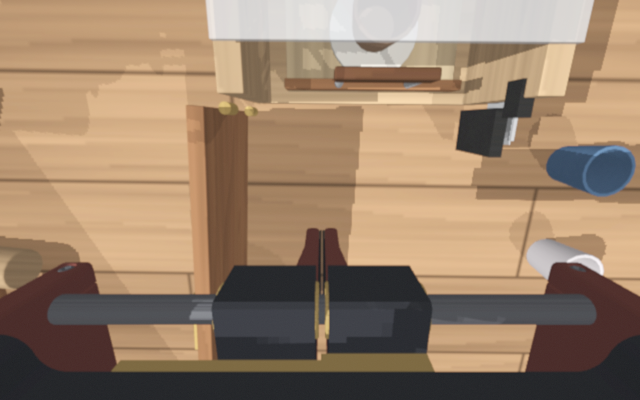

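View pics/t9c.png

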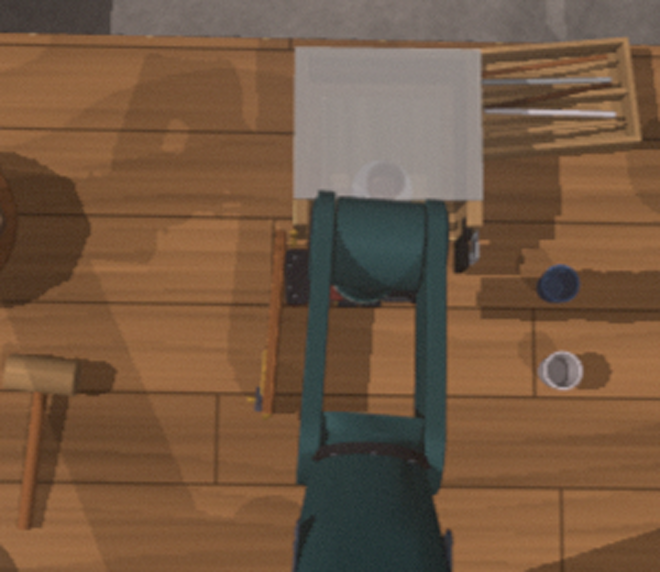

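```bash
python3 -c "
from h import *
m=camera_model('wrist')
for n,u,v,z in [('h top front',388,76,.122),('h top front',388,80,.122),('h bot front',388,82,.102),('h L',334,70,.122),('h R',441,70,.122),('hinge end out',188,107,.138),('hinge end in',203,107,.138),('outer at 350',199,350,.138)]: print(n,atz(m,u,v,z))
for p in [[.6465,-.016,.122],[.6465,-.016,.102],[.6345,.114,.142],[.6345,-.146,.142],[.6226,.114,.138]]: print(p,proj(m,p))
t=camera_model('top')
c=lambda u,v:(u/2.2+180,v/2.2+80)
for n,u,v in [('free mid',268,412),('hinge out',274,229),('free out',263,411),('free in',273,412)]: print(n,atz(t,*c(u,v),.138))
im=cv2.imread('pics/w9.png')[40:130,180:580];cv2.imwrite('pics/w9c.png',cv2.resize(im,None,fx=2,fy=2,interpolation=cv2.INTER_CUBIC))
"
```

```text
h top front [ 0.6478 -0.0162  0.122 ]
h top front [ 0.6449 -0.0164  0.122 ]
h bot front [ 0.6458 -0.0209  0.102 ]
h L [0.6514 0.0252 0.122 ]
h R [ 0.6525 -0.0562  0.122 ]
hinge end out [0.6226 0.1323 0.138 ]
hinge end in [0.6227 0.1213 0.138 ]
outer at 350 [0.404  0.1469 0.138 ]
[0.6465, -0.016, 0.122] [387.5819  77.7847]
[0.6465, -0.016, 0.102] [382.2395  81.0247]
[0.6345, 0.114, 0.142] [209.3334  89.517 ]
[0.6345, -0.146, 0.142] [574.9393  94.8668]
[0.6226, 0.114, 0.138] [212.9231 107.343 ]
free mid [0.3788 0.1436 0.138 ]
hinge out [0.6272 0.1396 0.138 ]
free out [0.38   0.1503 0.138 ]
free in [0.3789 0.1369 0.138 ]
```

View pics/w9c.png

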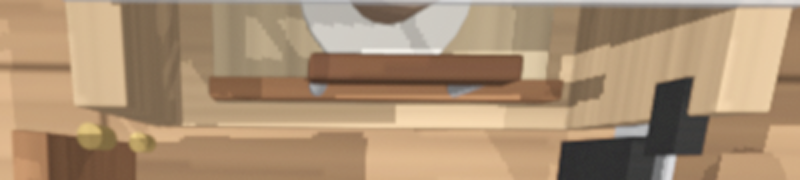

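Emit:
{"op": "step_arm", "data": {"motion": [[[0.4,0,-0.4,0,0],[0.7,0.05,-0.9,0,0],[0.7,0.05,-0.9,0,0]]]}}

```text
time_s: 15.98
tool_pos: [0.4658, 0.1244, 0.1887]
ee_rot: [-0.022, 2.216, -2.215]
force: [0.1, -0.3, -0.6]
gripper_width: 0.01
```

Emit:
{"op": "step_arm", "data": {"motion": [[[0.25,0,-0.5,0,0],[0.4,0,-0.9,0,0],[0.4,0,-0.9,0,0],[0.4,0,-0.9,0,0]]]}}

```text
time_s: 16.48
tool_pos: [0.4287, 0.2112, 0.19]
ee_rot: [-0.014, 2.214, -2.216]
force: [0.6, 0.2, -0.1]
gripper_width: 0.006
```

```bash
python3 -c "
from h import *
need([.43,0.205,0.102])
snap('wrist','w10.png')
"
```

```text
t 16.475 pos [0.4287 0.2112 0.19  ] frac [-0.012  0.88   0.062] twist -0.0008 F [ 0.5918  0.2163 -0.1432] w 0.006064356754422338
```

View pics/w10.png

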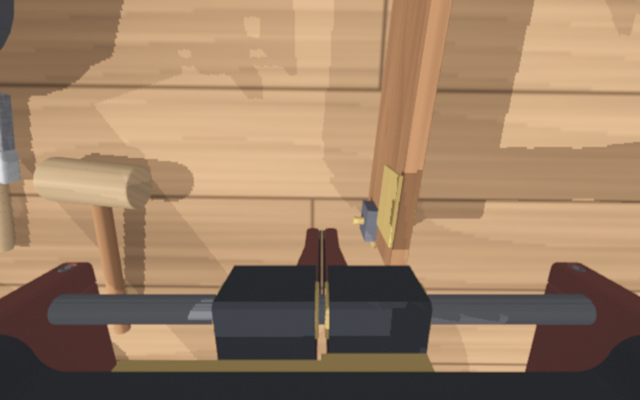

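```bash
python3 -c "
from h import *
m=camera_model('wrist')
for u,v,z in [(385,165,.135),(401,175,.135),(402,172,.135),(390,245,.135),(380,165,.081),(379,240,.081),(357,220,.056),(391,205,.108)]: print(u,v,atz(m,u,v,z))
im=cv2.imread('pics/w10.png')[130:270,320:460];cv2.imwrite('pics/w10c.png',cv2.resize(im,None,fx=4,fy=4,interpolation=cv2.INTER_CUBIC))
"
```

```text
385 165 [0.47   0.1624 0.135 ]
401 175 [0.4623 0.1495 0.135 ]
402 172 [0.4647 0.1489 0.135 ]
390 245 [0.4033 0.1533 0.135 ]
380 165 [0.4613 0.155  0.081 ]
379 240 [0.3836 0.1506 0.081 ]
357 220 [0.396  0.1709 0.056 ]
391 205 [0.4297 0.1483 0.108 ]
```

View pics/w10c.png

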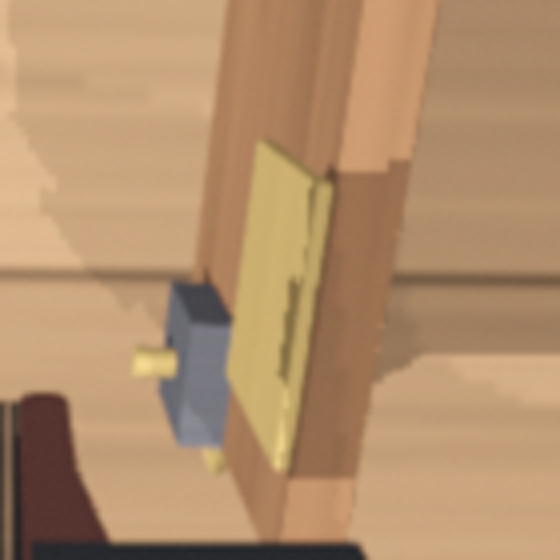

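Emit:
{"op": "step_arm", "data": {"motion": [[[0,0.4,0.03,0,0],[0,0.87,0.06,0,0],[0,0.87,0.1,0,0],[0,0.87,0.15,0,0],[0,0.87,0.15,0,0]]]}}

```text
time_s: 17.15
tool_pos: [0.4296, 0.197, 0.1053]
ee_rot: [-0.01, 2.215, -2.213]
force: [-0.3, 1.3, 0.1]
gripper_width: 0.005
```

```bash
cat >> h.py <<'E'
H=np.array([.6226,.1105])
def P(a,hx=.010,hz=.0135,along=.195):
    u=np.array([-np.sin(a),-np.cos(a)]); n=np.array([-np.cos(a),np.sin(a)])
    c,s=np.cos(PSI),np.sin(PSI); Rz=np.array([[c,-s],[s,c]])
    h=hx*abs(np.cos(a))+hz*abs(np.sin(a))
    return H+Rz@(along*u+(.027+h)*n)
def rows(A,z=.103):
    s=get_state(); M=R.from_rotvec(s['ee_rot']).as_matrix()
    print('t',s['time_s'],s['tool_pos'],s['force'])
    for a in A:
        p=np.append(P(a),z); d=M.T@(p-s['tool_pos'])/.1
        print('%.2f'%a,p,np.round(d,2))
E
python3 -c "
from h import *
rows(np.arange(1.68,0.9,-.06))
snap('wrist','w11.png')
"
```

```text
t 17.15 [0.4296 0.197  0.1053] [-0.3048  1.3355  0.1297]
1.68 [0.4324 0.1702 0.103 ] [-0.02  0.02  0.27]
1.62 [0.4291 0.1581 0.103 ] [0.01 0.02 0.39]
1.56 [0.4266 0.1461 0.103 ] [0.04 0.02 0.51]
1.50 [0.4248 0.1348 0.103 ] [0.06 0.02 0.62]
1.44 [0.4236 0.1234 0.103 ] [0.07 0.02 0.74]
1.38 [0.4231 0.1119 0.103 ] [0.07 0.02 0.85]
1.32 [0.4233 0.1003 0.103 ] [0.07 0.02 0.97]
1.26 [0.4241 0.0887 0.103 ] [0.07 0.02 1.08]
1.20 [0.4257 0.0772 0.103 ] [0.05 0.02 1.2 ]
1.14 [0.4279 0.0656 0.103 ] [0.03 0.02 1.31]
1.08 [0.4309 0.0542 0.103 ] [0.   0.02 1.43]
1.02 [0.4345 0.0429 0.103 ] [-0.03  0.02  1.54]
0.96 [0.4389 0.0318 0.103 ] [-0.07  0.02  1.65]
```

View pics/w11.png

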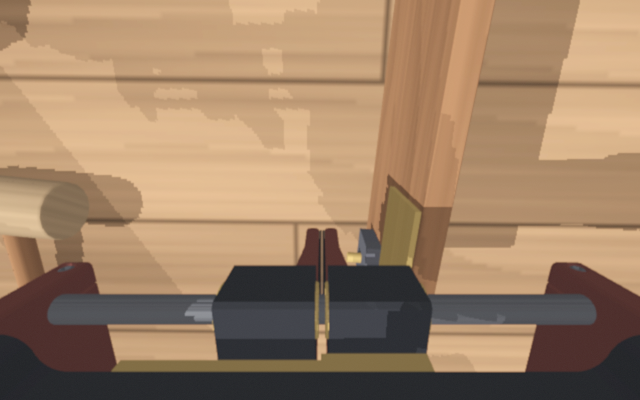

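Emit:
{"op": "step_arm", "data": {"motion": [[[0,0,0.15,0,0],[0,0,0.28,0,0],[0.02,0,0.4,0,0],[0.04,0,0.51,0,0],[0.06,0,0.62,0,0],[0.07,0,0.74,0,0],[0.07,0,0.85,0,0],[0.07,0,0.97,0,0]]]}}

```text
time_s: 18.2
tool_pos: [0.4223, 0.0994, 0.1037]
ee_rot: [-0.014, 2.215, -2.215]
force: [0.3, -0.3, 0.2]
gripper_width: 0.003
```

```bash
python3 -c "
from h import *
rows(np.arange(1.32,.5,-.06),.105)
snap('wrist','w12.png')
"
```

```text
t 18.2 [0.4223 0.0994 0.1037] [ 0.2539 -0.3295  0.2324]
1.32 [0.4233 0.1003 0.105 ] [-0.01 -0.01 -0.01]
1.26 [0.4241 0.0887 0.105 ] [-0.02 -0.01  0.11]
1.20 [0.4257 0.0772 0.105 ] [-0.03 -0.01  0.22]
1.14 [0.4279 0.0656 0.105 ] [-0.05 -0.01  0.34]
1.08 [0.4309 0.0542 0.105 ] [-0.08 -0.01  0.45]
1.02 [0.4345 0.0429 0.105 ] [-0.12 -0.01  0.57]
0.96 [0.4389 0.0318 0.105 ] [-0.16 -0.01  0.68]
0.90 [0.444  0.0209 0.105 ] [-0.21 -0.01  0.79]
0.84 [0.4497 0.0103 0.105 ] [-0.26 -0.01  0.89]
0.78 [0.4561 0.     0.105 ] [-0.33 -0.01  1.  ]
0.72 [ 0.4632 -0.0099  0.105 ] [-0.4  -0.01  1.1 ]
0.66 [ 0.4709 -0.0194  0.105 ] [-0.47 -0.01  1.19]
0.60 [ 0.4792 -0.0284  0.105 ] [-0.55 -0.01  1.29]
0.54 [ 0.4881 -0.0369  0.105 ] [-0.64 -0.01  1.37]
```

View pics/w12.png

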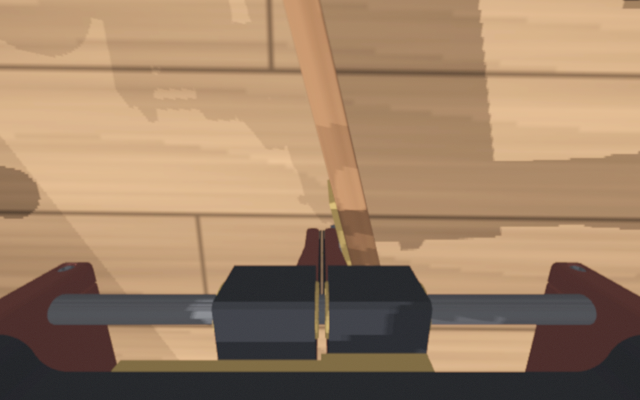

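Emit:
{"op": "step_arm", "data": {"motion": [[[-0.02,0,0.11,0,0],[-0.03,0,0.22,0,0],[-0.05,0,0.34,0,0],[-0.08,0,0.45,0,0],[-0.12,0,0.57,0,0],[-0.16,0,0.68,0,0],[-0.21,0,0.79,0,0],[-0.26,0,0.89,0,0]]]}}

```text
time_s: 19.25
tool_pos: [0.4497, 0.0107, 0.1037]
ee_rot: [-0.014, 2.215, -2.215]
force: [0.7, 0.7, -0.2]
gripper_width: 0.007
```

```bash
python3 -c "
from h import *
rows(np.arange(.84,.1,-.06),.105)
snap('wrist','w13.png')
"
```

```text
t 19.25 [0.4497 0.0107 0.1037] [ 0.6932  0.6682 -0.2295]
0.84 [0.4497 0.0103 0.105 ] [ 0.   -0.01  0.  ]
0.78 [0.4561 0.     0.105 ] [-0.06 -0.01  0.11]
0.72 [ 0.4632 -0.0099  0.105 ] [-0.13 -0.01  0.21]
0.66 [ 0.4709 -0.0194  0.105 ] [-0.21 -0.01  0.3 ]
0.60 [ 0.4792 -0.0284  0.105 ] [-0.29 -0.01  0.39]
0.54 [ 0.4881 -0.0369  0.105 ] [-0.38 -0.01  0.48]
0.48 [ 0.4975 -0.0449  0.105 ] [-0.47 -0.01  0.56]
0.42 [ 0.5075 -0.0523  0.105 ] [-0.57 -0.01  0.64]
0.36 [ 0.518  -0.0591  0.105 ] [-0.67 -0.01  0.71]
0.30 [ 0.5289 -0.0652  0.105 ] [-0.78 -0.01  0.77]
0.24 [ 0.5402 -0.0707  0.105 ] [-0.89 -0.01  0.83]
0.18 [ 0.5518 -0.0754  0.105 ] [-1.01 -0.01  0.87]
0.12 [ 0.5638 -0.0794  0.105 ] [-1.13 -0.01  0.92]
```

View pics/w13.png

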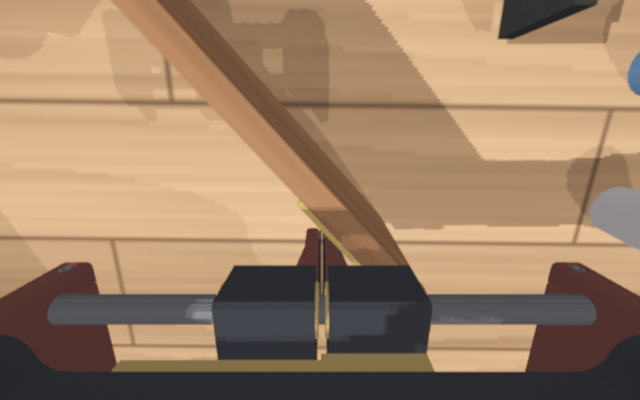

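Emit:
{"op": "step_arm", "data": {"motion": [[[-0.06,0,0.1,0,0],[-0.13,0,0.21,0,0],[-0.21,0,0.3,0,0],[-0.29,0,0.39,0,0],[-0.38,0,0.48,0,0],[-0.47,0,0.56,0,0],[-0.57,0,0.64,0,0],[-0.67,0,0.71,0,0]]]}}

```text
time_s: 20.3
tool_pos: [0.5179, -0.0592, 0.1037]
ee_rot: [-0.014, 2.215, -2.215]
force: [-0.6, 1.0, -0.4]
gripper_width: 0.01
```

```bash
python3 -c "
from h import *
rows(np.arange(.36,-.05,-.03),.105)
snap('wrist','w14.png')
"
```

```text
t 20.3 [ 0.5179 -0.0592  0.1037] [-0.5711  1.0073 -0.357 ]
0.36 [ 0.518  -0.0591  0.105 ] [-0.   -0.01 -0.  ]
0.33 [ 0.5234 -0.0623  0.105 ] [-0.05 -0.01  0.03]
0.30 [ 0.5289 -0.0652  0.105 ] [-0.11 -0.01  0.06]
0.27 [ 0.5345 -0.068   0.105 ] [-0.16 -0.01  0.09]
0.24 [ 0.5402 -0.0707  0.105 ] [-0.22 -0.01  0.12]
0.21 [ 0.546  -0.0731  0.105 ] [-0.28 -0.01  0.14]
0.18 [ 0.5518 -0.0754  0.105 ] [-0.34 -0.01  0.17]
0.15 [ 0.5578 -0.0775  0.105 ] [-0.4  -0.01  0.19]
0.12 [ 0.5638 -0.0794  0.105 ] [-0.46 -0.01  0.21]
0.09 [ 0.5699 -0.0811  0.105 ] [-0.52 -0.01  0.23]
0.06 [ 0.5761 -0.0826  0.105 ] [-0.58 -0.01  0.24]
0.03 [ 0.5823 -0.0839  0.105 ] [-0.64 -0.01  0.26]
-0.00 [ 0.5885 -0.085   0.105 ] [-0.7  -0.01  0.27]
-0.03 [ 0.594 -0.086  0.105] [-0.76 -0.01  0.28]
```

View pics/w14.png

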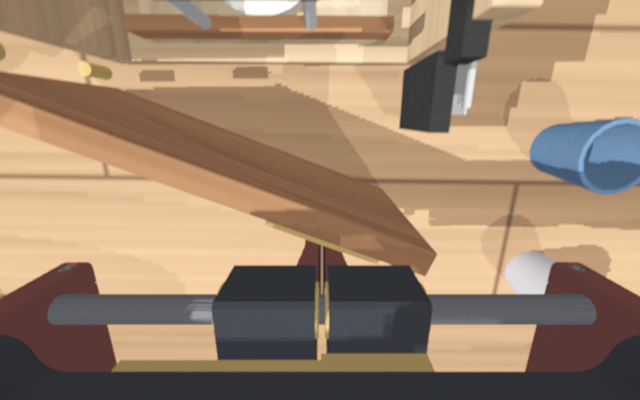

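Emit:
{"op": "step_arm", "data": {"motion": [[[-0.06,0,0.03,0,0],[-0.11,0,0.06,0,0],[-0.16,0,0.09,0,0],[-0.22,0,0.12,0,0],[-0.28,0,0.14,0,0],[-0.32,0,0.16,0,0],[-0.34,0,0.17,0,0]]]}}

```text
time_s: 21.22
tool_pos: [0.5517, -0.0754, 0.1037]
ee_rot: [-0.014, 2.215, -2.215]
force: [-0.8, 1.1, 0.0]
gripper_width: 0.007
```

Emit:
{"op": "step_arm", "data": {"motion": [[[-0.03,0,0.01,0,0],[-0.06,0,0.02,0,0],[-0.06,0,0.02,0,0]]]}}

```text
time_s: 21.6
tool_pos: [0.5578, -0.0773, 0.1037]
ee_rot: [-0.013, 2.215, -2.215]
force: [-1.0, 0.3, 0.3]
gripper_width: 0.008
```

Emit:
{"op": "step_arm", "data": {"motion": [[[-0.02,0,0.01,0,0],[-0.04,0,0.01,0,0],[-0.04,0,0.01,0,0]]]}}

```text
time_s: 21.98
tool_pos: [0.5615, -0.0781, 0.1036]
ee_rot: [-0.014, 2.215, -2.215]
force: [-1.1, -0.6, -0.1]
gripper_width: 0.005
```

Emit:
{"op": "step_arm", "data": {"motion": [[[-0.02,0,0.01,0,0],[-0.04,0,0.01,0,0],[-0.04,0,0.01,0,0]]]}}

```text
time_s: 22.35
tool_pos: [0.5655, -0.0791, 0.1036]
ee_rot: [-0.014, 2.215, -2.215]
force: [-0.2, 0.3, -0.6]
gripper_width: 0.004
```

Emit:
{"op": "step_arm", "data": {"motion": [[[-0.02,0,0,0,0],[-0.03,0,0.01,0,0],[-0.03,0,0.01,0,0]]]}}

```text
time_s: 22.72
tool_pos: [0.5686, -0.0799, 0.1036]
ee_rot: [-0.014, 2.215, -2.215]
force: [-2.4, -0.2, -0.8]
gripper_width: 0.007
```

Emit:
{"op": "step_arm", "data": {"motion": [[[-0.02,0,0,0,0],[-0.03,0,0.01,0,0],[-0.03,0,0.01,0,0]]]}}

```text
time_s: 23.1
tool_pos: [0.5716, -0.0809, 0.1036]
ee_rot: [-0.014, 2.215, -2.215]
force: [-2.2, 0.1, -0.9]
gripper_width: 0.004
```

Emit:
{"op": "step_arm", "data": {"motion": [[[-0.02,0,0,0,0],[-0.03,0,0,0,0],[-0.03,0,0,0,0]]]}}

```text
time_s: 23.48
tool_pos: [0.5745, -0.0811, 0.1036]
ee_rot: [-0.014, 2.215, -2.215]
force: [-3.0, -1.0, -0.4]
gripper_width: 0.007
```

```bash
python3 -c "
from h import *
rows([.1,.05,0],.105)
snap('wrist','w15.png')
"
```

```text
t 23.475 [ 0.5745 -0.0811  0.1036] [-2.975  -1.0035 -0.398 ]
0.10 [ 0.5679 -0.0805  0.105 ] [ 0.07 -0.01 -0.01]
0.05 [ 0.5781 -0.0831  0.105 ] [-0.04 -0.01  0.02]
0.00 [ 0.5885 -0.085   0.105 ] [-0.14 -0.01  0.04]
```

View pics/w15.png

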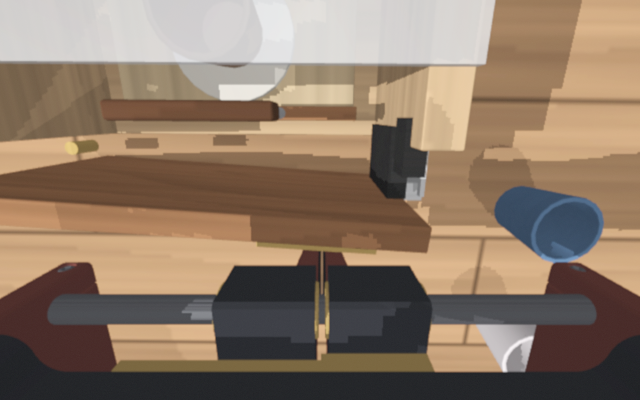

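Emit:
{"op": "step_arm", "data": {"motion": [[[-0.02,0,0,0,0],[-0.02,0,0,0,0]]]}}

```text
time_s: 23.78
tool_pos: [0.5766, -0.0809, 0.1036]
ee_rot: [-0.014, 2.215, -2.215]
force: [-2.6, -1.3, -0.7]
gripper_width: 0.005
```

Emit:
{"op": "step_arm", "data": {"motion": [[[-0.02,0,0,0,0],[-0.02,0,0,0,0]]]}}

```text
time_s: 24.02
tool_pos: [0.5783, -0.0809, 0.1036]
ee_rot: [-0.015, 2.215, -2.215]
force: [-4.2, -2.0, -0.7]
gripper_width: 0.008
```

Emit:
{"op": "step_arm", "data": {"motion": [[[-0.02,0,0,0,0],[-0.02,0,0,0,0]]]}}

```text
time_s: 24.28
tool_pos: [0.5788, -0.0807, 0.1034]
ee_rot: [-0.018, 2.217, -2.216]
force: [-6.8, -1.3, 3.1]
gripper_width: 0.006
```

Emit:
{"op": "step_arm", "data": {"motion": [[[-0.02,0,0,0,0],[-0.02,0,0,0,0]]]}}

```text
time_s: 24.52
tool_pos: [0.58, -0.0806, 0.1032]
ee_rot: [-0.019, 2.218, -2.217]
force: [-7.8, -1.2, 3.2]
gripper_width: 0.007
```

Emit:
{"op": "step_arm", "data": {"motion": [[[-0.01,0,0,0,0],[-0.02,0,0,0,0]]]}}

```text
time_s: 24.78
tool_pos: [0.5812, -0.0806, 0.1031]
ee_rot: [-0.021, 2.219, -2.217]
force: [-10.6, -2.1, 3.3]
gripper_width: 0.004
```

Emit:
{"op": "step_arm", "data": {"motion": [[[-0.01,0,0,0,0],[-0.02,0,0,0,0]]]}}

```text
time_s: 25.02
tool_pos: [0.5826, -0.0806, 0.1029]
ee_rot: [-0.022, 2.219, -2.218]
force: [-11.9, -1.3, 4.8]
gripper_width: 0.006
```

Emit:
{"op": "step_arm", "data": {"motion": [[[-0.01,0,0,0,0],[-0.02,0,0,0,0]]]}}

```text
time_s: 25.28
tool_pos: [0.5862, -0.0808, 0.103]
ee_rot: [-0.019, 2.217, -2.217]
force: [-6.3, -1.8, -1.2]
gripper_width: 0.002
```

Emit:
{"op": "step_arm", "data": {"motion": [[[0,0,0,0,0],[-0.01,0,0,0,0],[-0.01,0,0,0,0]]]}}

```text
time_s: 25.65
tool_pos: [0.5898, -0.0806, 0.1037]
ee_rot: [-0.014, 2.215, -2.215]
force: [-3.7, 0.3, -0.8]
gripper_width: 0.007
```

Emit:
{"op": "step_arm", "data": {"motion": [[[-0.01,0,0,0,0],[-0.01,0,0,0,0]]]}}

```text
time_s: 25.9
tool_pos: [0.5902, -0.0806, 0.1037]
ee_rot: [-0.015, 2.215, -2.215]
force: [-5.0, 0.1, 1.5]
gripper_width: 0.004
```

Emit:
{"op": "step_arm", "data": {"motion": [[[-0.01,0,0,0,0],[-0.01,0,0,0,0]]]}}

```text
time_s: 26.15
tool_pos: [0.5912, -0.0808, 0.1037]
ee_rot: [-0.015, 2.215, -2.215]
force: [-5.7, -0.7, 0.1]
gripper_width: 0.004
```

Emit:
{"op": "step_arm", "data": {"motion": [[[-0.01,0,0,0,0],[-0.01,0,0,0,0]]]}}

```text
time_s: 26.4
tool_pos: [0.5915, -0.0807, 0.1036]
ee_rot: [-0.016, 2.216, -2.216]
force: [-7.1, -1.0, 2.1]
gripper_width: 0.005
```

Emit:
{"op": "step_arm", "data": {"motion": [[[-0.01,0,0,0,0],[-0.01,0,0,0,0]]]}}

```text
time_s: 26.65
tool_pos: [0.5915, -0.0807, 0.1035]
ee_rot: [-0.019, 2.217, -2.217]
force: [-8.5, -2.3, 3.7]
gripper_width: 0.004
```

Emit:
{"op": "step_arm", "data": {"motion": [[[-0.01,0,0,0,0],[-0.01,0,0,0,0]]]}}

```text
time_s: 26.9
tool_pos: [0.5914, -0.0805, 0.1033]
ee_rot: [-0.021, 2.218, -2.217]
force: [-11.4, -2.0, 5.0]
gripper_width: 0.004
```

Firm stop at x≈0.5915 after the snap. Back off slowly and look whether the door holds.

Emit:
{"op": "step_arm", "data": {"motion": [[[0.03,0,0,0,0],[0.06,0,0,0,0],[0.1,0,0,0,0],[0.15,0,0,0,0]]]}}

```text
time_s: 27.4
tool_pos: [0.5806, -0.0811, 0.1042]
ee_rot: [-0.011, 2.213, -2.214]
force: [-0.4, -0.1, 0.2]
gripper_width: 0.008
```

Emit:
{"op": "step_arm", "data": {"motion": [[[0.3,0,0,0,0],[0.7,-0.2,0,0,0],[1,-0.6,0,0,0],[1,-0.9,0,0,0],[1,-0.9,0,0,0]]]}}

```text
time_s: 28.02
tool_pos: [0.4815, -0.0828, 0.1963]
ee_rot: [-0.007, 2.21, -2.214]
force: [0.5, -0.2, -0.2]
gripper_width: 0.005
```

```bash
python3 -c "
from h import *
s=get_state();print(s['tool_pos'],s['force'],s['time_s'])
m=camera_model('wrist');snap('wrist','w16.png');
c=lambda x,y:(H+np.array([[1,-PSI],[PSI,1]])@np.array([x,y]))
for x,y,z in [(-.024,-.25,.138),(-.024,0,.138),(-.01,-.25,.138)]: print(proj(m,[*c(x,y),z]))
im=snap('scene','s16.png');im=cv2.imread('pics/s16.png')[110:300,180:400];cv2.imwrite('pics/s16c.png',cv2.resize(im,None,fx=3,fy=3))
"
```

```text
[ 0.4815 -0.0828  0.1963] [ 0.4682 -0.2339 -0.2399] 28.025
[404.0633  51.9087]
[47.1474 52.7622]
[405.6103  29.4607]
```

View pics/w16.png

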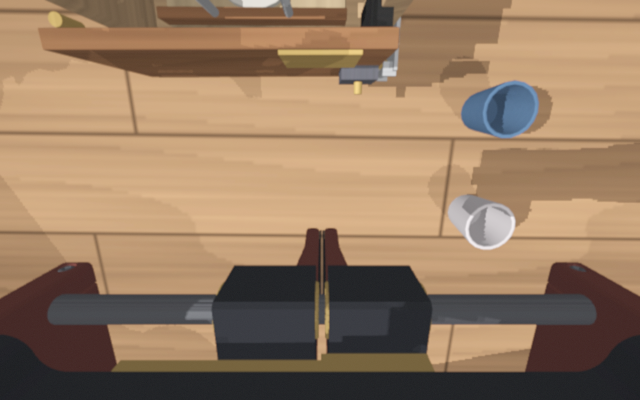

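View pics/s16c.png

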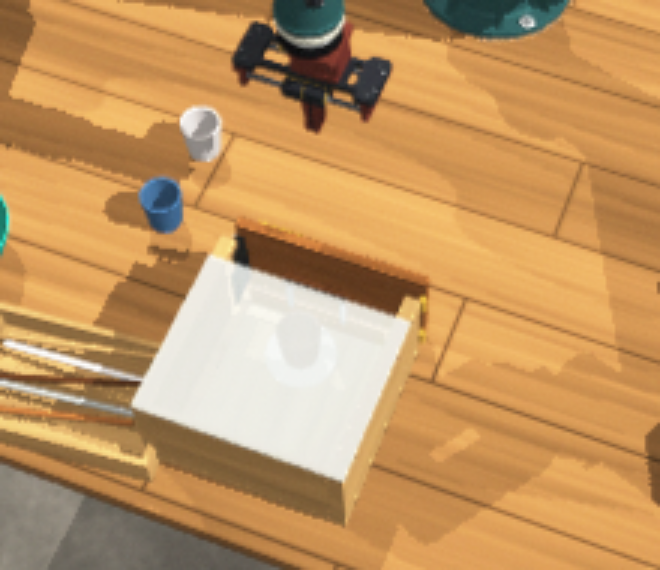

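```bash
python3 -c "
from h import *
m=camera_model('wrist')
im=cv2.imread('pics/w16.png')
cv2.imwrite('pics/w16c.png',cv2.resize(im[0:110,230:430],None,fx=4,fy=4,interpolation=cv2.INTER_CUBIC))
g=im.astype(float).sum(2)
for x in range(60,400,40): 
    col=g[35:65,x]; d=np.diff(col); print(x,35+int(np.argmin(d)),int(d.min()),end=' | ')
for u,v in [(43,49),(397,49.5)]: print(atz(m,u,v,.138))
"
```

```text
60 49 -73 | 100 49 -73 | 140 49 -72 | 180 49 -67 | 220 49 -68 | 260 48 -71 | 300 54 -126 | 340 54 -119 | 380 48 -79 | [0.5983 0.1106 0.138 ]
[ 0.6011 -0.1332  0.138 ]
```

View pics/w16c.png

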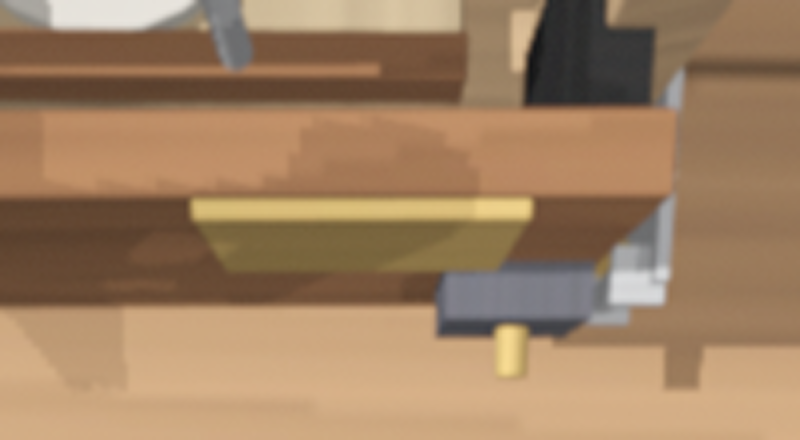

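```bash
python3 -c "
from h import *
print(get_state()['force']); print(finish_job())"
```

```text
[ 0.7208  0.3833 -0.5889]
the job is handed in; nothing more can be done
None
```

The job is done and handed in at about 28 s of the 72 s. The raw cup is upright on the bat, the tray is fully in, and the door is shut and holding by itself.

- **Cup:** I gripped the raw cup with 8 N and set it down on the bat. Afterwards its rim showed within a pixel of where a cup centred on the bat should be. It was still upright on the bat in the last pictures.
- **Tray:** I pushed it in by its handle to the hard stop, which I felt at 12.5 N. The camera put the handle about 12 mm inside the front plane, as it should be.
- **Door:** I swept it shut slowly on the push plate.
  - The force rose to about 12 N on the strike, eased to under 4 N as the latch snapped in, then rose again at the stop; the most I read was about 11.4 N there.
  - After I backed off, the door stayed at about 0 rad with nothing touching it.
- **Other things:** the white and blue cups looked unmoved in the last pictures. I never went near the mallet or the brush, but the last pictures do not show them.

The bolt itself was not visible. I judged it latched from how the force dropped and from the door not springing back. No check failed or disagreed by more than 2 to 3 mm.

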